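# Free the cocked aluminium plate from its tray and put it on the granite

## Robot

A 6-joint arm with a two-finger parallel gripper is mounted at the origin on the work surface. World frame = base frame: x ahead of the robot, y to its left, z up, the work surface at z = 0. Lengths are in m, angles in rad, forces in N, time in s.
With the tool pointing down it reaches from about 0.25 to 0.725 m from the base axis. Payload 9.7 kg.
Tool frame: the origin (TCP) lies midway between the tips of the shut fingers; the grasp point (between the pads) lies 19 mm behind it; z points along the fingers, x is the direction in which the jaws open and shut, and the axes are right-handed (so a half turn about z gives the same grasp; the last joint's range is limited). The gripper opens to 85 mm and grips with 20 to 120 N. Pads are 22 mm wide; open, the fingers measure 114 mm over their backs; the gripper's body (76 mm by 85 mm) begins 54 mm behind the grasp point. The pads swing forward as they close: fully open they stand 13 mm farther back than shut.
Start: joints at [1.156, 0.087, 0.176, 1.66, 0, 1.571], TCP at [0.222, 0.503, 0.231] pointing down, gripper open.
Joint ranges: [-3.13, 3.13], [-0.85, 1.81], [-1.15, 1.24], [-2.2, 2.28], [-1.44, 1.52], [-3.14, 3.14]. Speed limits (rad/s): [2.22, 2.22, 2.57, 3.14, 3.14, 3.14].

## Interface

Orientations are given as a unit quaternion [x, y, z, w].
In Python, from cell import r gives the robot as it stands. The module is installed in compiled form; this text tells all that it offers.
- The arm moves only by the tool carry_out, never from a script. Its argument "steps" is a list of rows, each an object with "xyz": the shift along the world's x, y, z in mm, a list of three; "twist": the turn about the world's z in rad. In form: [{"xyz": [tx, ty, tz], "twist": twist}, ...]. A call has 1 to 10 rows; each row shifts and turns the commanded pose from where the row before left it; what a row does not reach is not made up. A row lasts 1/8 s, in which the tool goes at most 62.5 mm and 10.7 degrees, less where a joint would pass 70% of its speed; a pose out of reach is approached as far as the arm can. A call with a gripper value outside its range is refused whole. "hand" is the finger opening in mm, from 0 to 85.4, set as the call begins (left out, the last holds). The fingers move at their own pace and stop on an object; the grip force is fixed at half the most. Time passes only in rows, so rows that do not move let the fingers close. It gives the time, the measured TCP pose, the force and the opening at its end, in the units of the state.
- r.sense(): the state, without advancing time (a new reading comes with each control period).
- r.get_image(name): name is "side" or "top"; returns (picture, depth): 480x640x3 uint8, red, green, blue; 480x640 float32, m along the optical axis (not along the pixel's ray), 0 where there is no reading.
- r.camera_model(name): a dict with "fx", "fy", "cx", "cy" (pixels), "position" and "rotation" of the camera in the world. Camera axes: x right, y down, z forward; pixel columns grow to the right and rows downward; lengths in m; the calibration is good to about 2 mm. A picture is of the moment at which its call begins. camera_model takes no time and is no camera call.
- r.finish_job(): hands the job in, once; it reports no verdict.
Trained networks look in the newest picture that a camera, given by its name, has taken for a name from the list of things; names that differ only in an ending like _2 or _b are one class to them, and where a whole thing is asked for, a point or a joint stands for the part that bears it (a point fixed in the world has none). Each returns a list of dicts, best first, with "p" (0 to 1); they miss things now and then, are a little off and sometimes report something else, mostly with a low value. They report only what shows in the picture. A call takes as long as a camera call.
- r.find_in(camera, label): "box" ([left, top, right, bottom] in pixels, round what is visible of it).
The state is a dict: "clock": time; "qpos": joint angles; "dq": joint speeds; "tau": joint torques, N m; "tcp_pos": TCP position; "eef_rot": TCP orientation; "contact_force": force on the tool from outside, world axes, zero at the start; "moment": the same for the moment, N m; "opening": finger opening in m.
Only numpy, scipy, OpenCV 4.12 (cv2) and the standard library are available. Lean on these libraries where they do the work, as an engineer would, in place of code of your own. Each camera call takes 0.05 s, during which the arm holds its last target.

## Task

The aluminium plate is jammed crooked in the yellow tray, one corner stuck out through the hand slot and the opposite side riding up on the rim. Without touching its black handle yet, push the plate round until it drops straight and flat into the tray; then lift it out by the handle and set it down gently, flat, in the middle of the black granite plate with its long side along the granite's long side. Leave the other things on the bench where they are.

Things in the scene. Friction and masses are not known exactly. Their poses are not given: they have to be found in the camera images.
- tray: Yellow open tray bolted to the bench (it cannot move), long along its x: inside 200 (x) by 98 (y) mm, long walls 8 mm thick, floor 4 mm thick, rim 34 mm above the bench. Origin: centre of its underside, on the bench. Low bolted ears (7 mm high) reach 15 mm out from its short ends. The -y long wall has a hand slot; the plate is jammed between that slot and the +y rim.
- slot (a point): Middle of the hand slot in the tray's -y wall, 13 mm above the bench. The slot runs from x = -75 to -25 mm of the tray, open from 4 to 22 mm above the bench, closed above by a thin bridge (the wall's outer 3 mm). At the start the plate is skewed about 18 degrees (plate yaw greater than tray yaw) and its (-x,-y) corner sticks out here.
- rim (a point): Point on the inner top edge of the tray's +y wall (tray x = 55, y = 49 mm, 34 mm above the bench). At the start the plate's side near its (+x,+y) corner rides here, overhanging the inner edge by about 20 to 27 mm, its top about 45 to 55 mm above the bench. Pushed towards the tray's -y by something held just above the rim, the plate turns straight and drops flat.
- plate: Loose flat machined aluminium plate, 160 (x) by 90 (y) by 12 (z) mm, with dark grooves across its top, about 0.5 kg with the handle. Origin: centre of its underside; z is up when it lies flat. It fits flat in the tray with about 4 mm to spare on each long side and 20 mm at each end; its centre then is 4 mm above the bench, its yaw that of the tray.
- handle: Black upright grip block with a red band, fixed on the middle of the plate's top: 50 mm long (plate's x), 18 mm thick (plate's y), 55 mm tall. Origin: centre of its foot, 12 mm above the plate's underside; axes as the plate's. To be left alone by the fingers until the plate lies flat, then gripped across its thickness to lift.
- granite: Black granite surface plate, fixed, 240 (x) by 160 (y) by 24 (z) mm. Origin: centre of its underside, on the bench; its top is 24 mm above the bench.
- heatsink: Bystander: loose finned aluminium block, 90 x 60 x 40 mm. Origin: centre of its underside.
- wrench: Bystander: loose steel wrench, 170 mm long, lying along its x. Origin near its middle, underside.
- driver: Bystander: loose screwdriver, lying along its x. Origin near its middle, underside.
- oil: Bystander: white bottle with a red cap, 52 mm across, 130 mm tall. Origin: centre of its underside.
- vblock: Bystander: steel vee block, 70 x 60 x 45 mm. Origin: centre of its underside.
- caliper: Bystander: steel caliper with a black slide, 200 mm long along its x. Origin near its middle, underside.

How it is judged:
By the outcome, as a careful person would: the job done as asked, in the order asked, and still so for the second after the job is handed in, with the robot touching nothing.
It also fails if it takes over 51 s, if anything falls off the work surface, if the arm or the gripper's body presses on something with over 40 N, if the wrist force passes 120 N, or if a joint passes its speed limit or range.

## Working session

There is one attempt and no reset: what is moved stays moved. The work goes in short steps, Python scripts to look and compute and a tool call to move; the robot and the scene stay as the last step left them, time stands still between calls to the robot, and variables do not carry over. Pictures are saved under pics/ and viewed, and the job is handed in when it is done.

Besides the shell and the picture viewer there is one more tool, called after ">>>" as name([rows], argument=value, ...), one row to a line, values as JSON. carry_out: Moves the arm, as the interface text tells. Its arguments: {"type":"object","properties":{"steps":{"type":"array","items":{"type":"object","properties":{"xyz":{"type":"array","items":{"type":"number"}},"twist":{"type":"number"}}}},"hand":{"type":"number"}},"required":["steps"]}

```bash
mkdir -p pics; cat > h.py <<'E'
from cell import r
import numpy as np, cv2
from scipy.spatial.transform import Rotation as R
def cam(n):
    m=r.camera_model(n); rot=np.array(m['rotation'])
    if rot.size==4: rot=R.from_quat(rot).as_matrix()
    return m,rot.reshape(3,3),np.array(m['position'])
def cloud(n,d):
    m,Rm,p=cam(n); v,u=np.mgrid[0:480,0:640]
    P=np.stack([(u-m['cx'])/m['fx']*d,(v-m['cy'])/m['fy']*d,d],-1)
    W=P@Rm.T+p; W[d==0]=np.nan; return W
def snap(n,tag):
    im,d=r.get_image(n); cv2.imwrite(f'pics/{tag}_{n}.png',cv2.cvtColor(im,cv2.COLOR_RGB2BGR)); np.save(f'{tag}_{n}.npy',d); return im,d,cloud(n,d)
E
python3 - <<'E'
from h import *
for n in('top','side'):
    snap(n,'a'); print(r.camera_model(n))
print(r.sense())
E
```

```text
{'fx': 485.37075720710595, 'fy': 485.37075720710595, 'cx': 321.12097849201916, 'cy': 242.39249014865527, 'position': array([0.35644966, 0.01348273, 1.11729567]), 'rotation': array([ 0.70700115, -0.7024617 ,  0.06767926, -0.04600486])}
{'fx': 491.40655481023197, 'fy': 491.40655481023197, 'cx': 324.7932717085076, 'cy': 234.23867769964772, 'position': array([ 0.28915019, -0.5819343 ,  0.85707132]), 'rotation': array([ 0.92391266, -0.18081665,  0.07396379, -0.32896823])}
{'clock': 0.1, 'qpos': array([1.15604906e+00, 8.73801305e-02, 1.75243674e-01, 1.65978013e+00,
       3.03139132e-05, 1.57080442e+00]), 'dq': array([ 7.74762930e-04, -1.59939786e-03,  3.01699576e-03, -6.84966742e-05,
        5.97718922e-04, -8.72827153e-04]), 'tau': array([ 4.79227947e-04, -5.21560514e+01,  4.65654659e+01,  1.58971577e-02,
        2.81978686e-06,  5.79384178e-06]), 'tcp_pos': array([0.22154347, 0.50320115, 0.23068322]), 'eef_rot': array([ 8.37545707e-01,  5.46366978e-01, -4.77412117e-04,  2.93344948e-04]), 'contact_force': array([-0.3480214 ,  0.59537768, -0.19926337]), 'moment': array([0.00019302, 0.07313148, 0.01908919]), 'opening': 0.08537995663103055}
```

View pics/a_top.png

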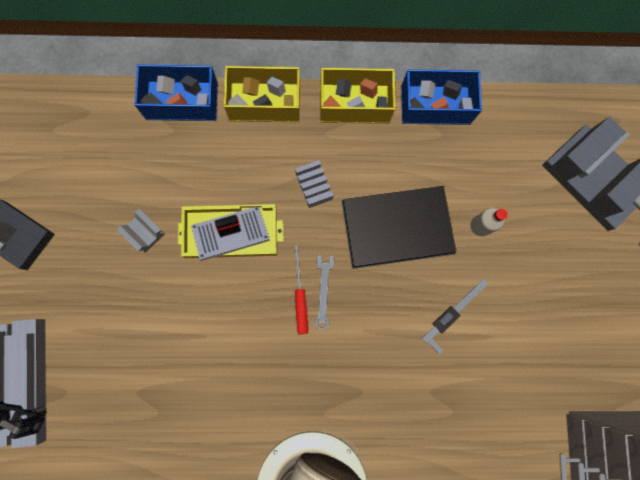

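View pics/a_side.png

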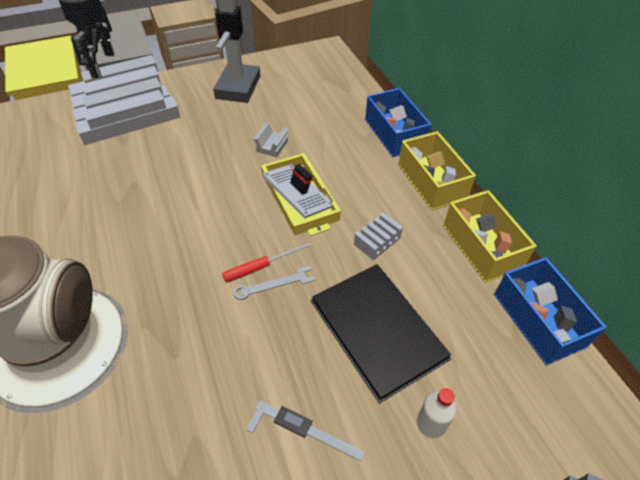

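The top view shows the tray around (228,232), with the plate's lower-left corner at (203,257) out through the slot and its upper-right side at (265,210) on the rim. The granite is around (399,227). Next I'll measure these from the depth images.

```bash
python3 - <<'E'
from h import *
d=np.load('a_top.npy'); W=cloud('top',d)
im=cv2.imread('pics/a_top.png')
m,Rm,p=cam('top'); print(Rm.round(3))
for u,v in[(228,232),(150,300),(399,227),(90,380),(300,270)]: print((u,v),W[v,u].round(4))
# side fused bench check
ds=np.load('a_side.npy'); S=cloud('side',ds)
print('bench side',S[300,200].round(4),S[340,380].round(4))
hsv=cv2.cvtColor(im,cv2.COLOR_BGR2HSV)
ye=(hsv[...,0]>22)&(hsv[...,0]<38)&(hsv[...,1]>150)&(hsv[...,2]>90)
roi=np.zeros_like(ye); roi[190:275,165:295]=1
ye&=roi
Y=W[ye]; hi=Y[(Y[:,2]>0.028)&(Y[:,2]<0.042)]
print(len(Y),len(hi),np.percentile(hi[:,2],[5,50,95]))
rect=cv2.minAreaRect((hi[:,:2]*1000).astype(np.float32)); print('rim rect',rect, cv2.boxPoints(rect))
# granite
g=(np.abs(W[...,2]-0.024)<0.006); roi[:]=0; roi[175:280,330:465]=1
gm=(g&roi.astype(bool)&(im.max(2)<70)).astype(np.uint8)
n,l,s,c=cv2.connectedComponentsWithStats(gm); k=1+s[1:,4].argmax(); G=W[l==k]
rect=cv2.minAreaRect((G[:,:2]*1000).astype(np.float32)); print('granite',rect,cv2.boxPoints(rect),np.median(G[:,2]))
c=cv2.resize(im[190:275,165:295],None,fx=6,fy=6,interpolation=cv2.INTER_CUBIC); cv2.imwrite('pics/a_crop.png',c)
s=cv2.imread('pics/a_side.png'); cv2.imwrite('pics/a_scrop.png',cv2.resize(s[140:240,250:350],None,fx=6,fy=6,interpolation=cv2.INTER_CUBIC))
E
```

```text
[[ 0.004 -0.987  0.16 ]
 [-1.    -0.009 -0.03 ]
 [ 0.031 -0.16  -0.987]]
(228, 232) [0.5511 0.1879 0.0516]
(150, 300) [ 0.4024  0.3671 -0.0014]
(399, 227) [ 0.5717 -0.1994  0.024 ]
(90, 380) [ 0.2263  0.4889 -0.005 ]
(300, 270) [4.73e-01 2.80e-02 1.00e-04]
bench side [ 0.2721 -0.0025 -0.0008] [ 0.5632 -0.2291  0.0225]
1157 450 [0.02909687 0.03285508 0.03607862]
rim rect ((559.6248779296875, 189.36355590820312), (114.25951385498047, 212.16456604003906), 2.0275607109069824) [[498.77765 293.35815]
 [506.28412  81.32642]
 [620.4721   85.36896]
 [612.96564 297.4007 ]]
granite ((575.758544921875, -200.76046752929688), (159.31190490722656, 237.2397003173828), 8.504030227661133) [[ 479.43698   -95.22423 ]
 [ 514.5198   -329.8556  ]
 [ 672.0801   -306.2967  ]
 [ 636.9973    -71.665344]] 0.02330800411696421
```

```bash
python3 - <<'E'
from h import *
for l in('plate','handle','tray','rim','granite'):
    print(l,[(x['box'],round(x['p'],2)) for x in r.find_in('top',l)][:2])
E
```

```text
plate [([190.8, 204.2, 269.6, 261.8], 0.71), ([178.8, 206.8, 284.0, 259.9], 0.2)]
handle [([217.4, 212.3, 240.3, 237.5], 0.87), ([297.3, 160.8, 334.7, 211.3], 0.16)]
tray [([180.1, 203.8, 285.3, 257.3], 0.76)]
rim [([179.5, 206.1, 284.1, 260.1], 0.8), ([191.8, 210.2, 268.7, 260.1], 0.4)]
granite [([343.7, 184.6, 457.8, 270.3], 0.95)]
```

View pics/a_crop.png

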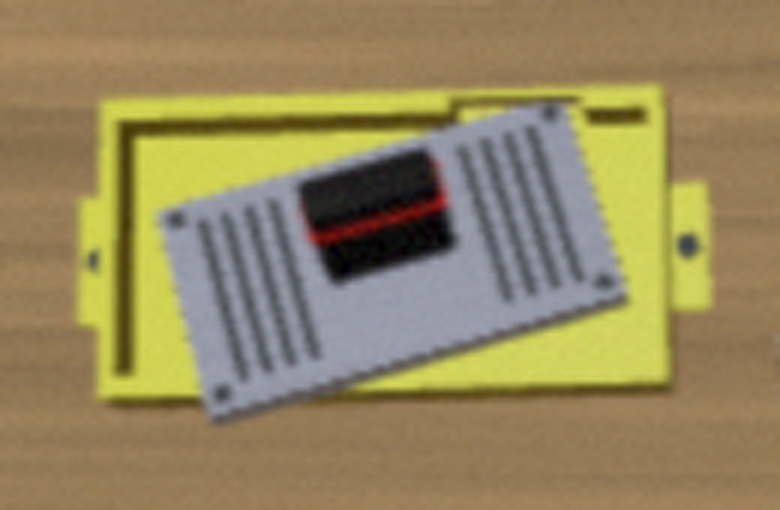

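View pics/a_scrop.png

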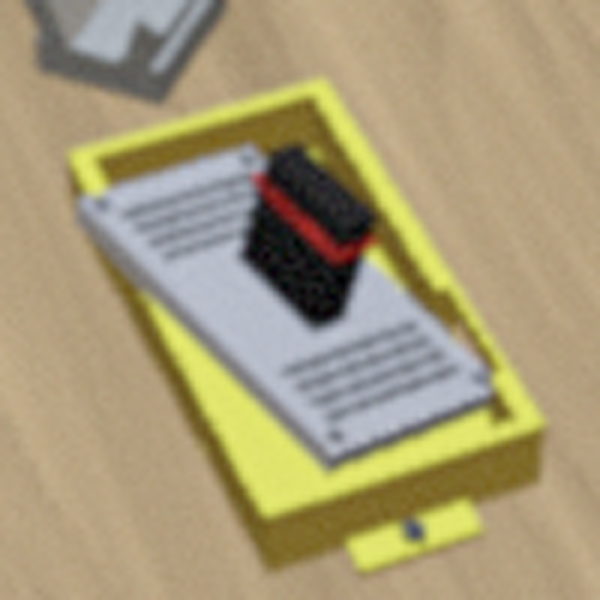

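```bash
python3 - <<'E'
from h import *
im=cv2.imread('pics/a_top.png'); W=cloud('top',np.load('a_top.npy'))
hsv=cv2.cvtColor(im,cv2.COLOR_BGR2HSV)
c=np.array([559.6,189.4]); a=np.radians(-87.97); M=np.array([[np.cos(a),np.sin(a)],[-np.sin(a),np.cos(a)]])
def T(P): q=(P[...,:2]*1000-c)@M.T; return np.concatenate([q,P[...,2:]*1000],-1)
Q=T(W)
for (u,v) in [(268,208),(262,209),(256,208),(267,238),(202,258),(193,226),(230,222),(222,222),(236,216),(250,215),(245,235),(262,225)]:
    print((u,v),im[v,u],Q[v,u].round(1))
# plate mask: grey, height
pm=(hsv[...,1]<70)&(hsv[...,2]>110); roi=np.zeros_like(pm); roi[195:265,185:280]=1; pm&=roi
P=Q[pm]; A=np.c_[P[:,:2],np.ones(len(P))]
k=np.linalg.lstsq(A,P[:,2],rcond=None)[0]; res=P[:,2]-A@k
ok=abs(res)<5; k=np.linalg.lstsq(A[ok],P[ok,2],rcond=None)[0]; print('plane',k,(P[ok,2]-A[ok]@k).std(),ok.sum())
rect=cv2.minAreaRect(P[ok,:2].astype(np.float32)); b=cv2.boxPoints(rect);print(rect);print(np.c_[b,b@k[:2]+k[2]].round(1))
# sections
print('section tray x=50..60')
for y in range(-60,75,4):
    s=(abs(Q[...,0]-55)<5)&(abs(Q[...,1]-y)<2); 
    if s.any(): print(y,np.median(Q[s][:,2]).round(1),im[s].mean(0).round())
# side
S=T(cloud('side',np.load('a_side.npy'))); ims=cv2.imread('pics/a_side.png'); h2=cv2.cvtColor(ims,cv2.COLOR_BGR2HSV)
pm=(h2[...,1]<60)&(h2[...,2]>110); roi=np.zeros_like(pm); roi[155:222,258:335]=1; P=S[pm&roi]
P=P[P[:,2]>15]
A=np.c_[P[:,:2],np.ones(len(P))]; k=np.linalg.lstsq(A,P[:,2],rcond=None)[0];res=P[:,2]-A@k; ok=abs(res)<5; k=np.linalg.lstsq(A[ok],P[ok,2],rcond=None)[0]; print('side plane',k)
rect=cv2.minAreaRect(P[ok,:2].astype(np.float32)); b=cv2.boxPoints(rect);print(rect);print(np.c_[b,b@k[:2]+k[2]].round(1))
E
```

```text
(268, 208) [ 29  91 101] [88.7 49.7 27.6]
(262, 209) [ 60 152 157] [72.8 53.5  2.6]
(256, 208) [83 77 76] [60.1 53.1 15.8]
(267, 238) [156 144 142] [ 86.3 -22.1  39. ]
(202, 258) [151 139 138] [-55.9 -65.   50.4]
(193, 226) [102  96  93] [-81.9  12.3  25.8]
(230, 222) [21 24 22] [10.5  7.3 83.6]
(222, 222) [39 38 37] [-6.2  7.2 86.1]
(236, 216) [59 55 71] [22.9 21.1 79.8]
(250, 215) [101  93  90] [46.6 36.  19.8]
(245, 235) [171 158 155] [ 36.7 -13.3  35.3]
(262, 225) [164 152 149] [74.2 10.9 24.6]
 ** On entry to DLASCL parameter number  4 had an illegal value
 ** On entry to DLASCL parameter number  4 had an illegal valueTraceback (most recent call last):
  File "<stdin>", line 12, in <module>
    x, resids, rank, s = _umath_linalg.lstsq(a, b, rcond,
                         ~~~~~~~~~~~~~~~~~~~^^^^^^^^^^^^^
                                             signature=signature)
                                             ^^^^^^^^^^^^^^^^^^^^
    raise LinAlgError("SVD did not converge in Linear Least Squares")
numpy.linalg.LinAlgError: SVD did not converge in Linear Least Squares
```

The depth settles the orientation: the image-lower-left side (world -x) rides high at about 50 mm, and the upper-right corner is low, under the thin bridge. So tray +x is world +y and tray +y is world -x. I'll refit with that.

```bash
cat >> h.py <<'E'
C0=np.array([559.6,189.4]); TA=np.radians(92.03); TM=np.array([[np.cos(TA),np.sin(TA)],[-np.sin(TA),np.cos(TA)]])
def T(P): q=(P[...,:2]*1000-C0)@TM.T; return np.concatenate([q,P[...,2:]*1000],-1)
def fitplate(im_bgr,Q,box,lo=5):
    hsv=cv2.cvtColor(im_bgr,cv2.COLOR_BGR2HSV); l,t,rr,b=box
    pm=(hsv[...,1]<75)&(hsv[...,2]>80); roi=np.zeros_like(pm); roi[t:b,l:rr]=1; pm&=roi&np.isfinite(Q[...,2])&(Q[...,2]>lo)&(Q[...,2]<75)
    P=Q[pm]; ok=np.ones(len(P),bool)
    for t in(12,6,4,4):
        A=np.c_[P[:,:2],np.ones(len(P))]; k=np.linalg.lstsq(A[ok],P[ok,2],rcond=None)[0]; ok=abs(P[:,2]-A@k)<t
    rect=cv2.minAreaRect(P[ok,:2].astype(np.float32)); b=cv2.boxPoints(rect)
    return k,P[ok],rect,np.c_[b,b@k[:2]+k[2]]
E
python3 - <<'E'
from h import *
for n,box in(('top',(187,200,275,265)),('side',(258,155,335,222))):
    im=cv2.imread(f'pics/a_{n}.png'); Q=T(cloud(n,np.load(f'a_{n}.npy')))
    k,P,rect,b=fitplate(im,Q,box); print(n,k.round(3),len(P)); print(rect); print(b.round(1))
    hsv=cv2.cvtColor(im,cv2.COLOR_BGR2HSV)
    y=(hsv[...,0]>22)&(hsv[...,0]<38)&(hsv[...,1]>130)&(abs(Q[...,2]-34)<5)&(abs(Q[...,0])<120)&(abs(Q[...,1])<70)
    print('rim',cv2.minAreaRect(Q[y][:,:2].astype(np.float32)),np.median(Q[y][:,2]))
    print('section x=55')
    for yy in range(-66,80,6):
        s=(abs(Q[...,0]-55)<5)&(abs(Q[...,1]-yy)<3)
        if s.any(): print(yy,np.nanmedian(Q[s][:,2]).round(1),im[s].mean(0).round(),end=';')
    print()
E
```

```text
top [-2.000e-03  2.870e-01  3.156e+01] 2058
((-2.561511993408203, 4.877819061279297), (159.38473510742188, 89.4664535522461), 16.503267288208008)
[[-91.7  25.1  38.9]
 [-66.3 -60.7  14.3]
 [ 86.6 -15.4  27. ]
 [ 61.1  70.4  51.7]]
rim ((-0.07257080078125, -0.3335304260253906), (211.9993438720703, 115.27938079833984), 0.1359846591949463) 33.12915584671883
section x=55
-66 0.1 [ 90. 151. 170.];-60 30.7 [ 80. 195. 198.];-54 33.0 [ 79. 204. 203.];-48 14.7 [ 43. 128. 136.];-42 4.2 [ 83. 212. 210.];-36 3.6 [ 83. 211. 209.];-30 4.6 [103. 200. 199.];-24 24.5 [157. 162. 160.];-18 26.4 [160. 147. 144.];-12 27.2 [138. 127. 124.];-6 28.2 [130. 120. 117.];0 32.5 [129. 118. 116.];6 33.5 [138. 127. 125.];12 36.5 [132. 122. 120.];18 37.4 [130. 120. 118.];24 37.9 [128. 118. 115.];30 41.1 [132. 120. 118.];36 42.5 [133. 122. 119.];42 43.5 [135. 125. 121.];48 45.3 [144. 132. 130.];54 47.4 [152. 140. 137.];60 48.0 [114. 117. 123.];66 40.0 [ 95. 112. 128.];72 -0.5 [ 85. 119. 146.];78 -1.9 [ 87. 123. 149.];
side [-0.     0.286 31.273] 1361
((1.6208686828613281, 3.2710723876953125), (162.7298126220703, 94.11320495605469), 16.231924057006836)
[[-89.7  25.7  38.6]
 [-63.3 -64.7  12.8]
 [ 92.9 -19.2  25.8]
 [ 66.6  71.2  51.6]]
rim ((2.0377044677734375, -0.01552581787109375), (114.69337463378906, 214.37120056152344), 89.91505432128906) 32.48397878940801
section x=55
-60 31.5 [110. 223. 220.];-54 33.7 [101. 221. 217.];-48 27.0 [ 48. 120. 133.];0 30.8 [168. 157. 151.];6 32.2 [171. 160. 154.];12 34.7 [166. 155. 149.];18 35.7 [164. 154. 148.];24 38.3 [170. 158. 153.];30 40.7 [162. 151. 146.];36 42.6 [162. 150. 146.];42 43.4 [160. 150. 144.];48 43.9 [163. 151. 146.];54 43.4 [137. 151. 158.];60 2.7 [149. 161. 170.];66 41.6 [128. 143. 154.];72 -1.1 [125. 158. 177.];78 -1.4 [127. 160. 180.];
```

Both cameras agree. The plate's high corner is at about tray (62,70), top at 52 mm, with about 16.5° of skew. The overhang is about 21 mm, and the fitted size of 159×89 mm matches the plate. I'll approach with shut fingers on the robot side of that corner, the jaw axis lined up with the tray's y.

>>> carry_out([
  {"xyz": [30, -33, -10], "twist": -0.14},
  {"xyz": [30, -33, -10], "twist": -0.14},
  {"xyz": [30, -33, -10], "twist": -0.14},
  {"xyz": [30, -33, -10], "twist": -0.14},
  {"xyz": [30, -33, -10], "twist": -0.14},
  {"xyz": [30, -33, -10], "twist": -0.14},
  {"xyz": [30, -33, -10], "twist": -0.14},
  {"xyz": [30, -33, -10], "twist": -0.14},
  {"xyz": [0, 0, 0], "twist": 0},
  {"xyz": [0, 0, 0], "twist": 0},
], hand=0)

```text
clock: 1.6
tcp_pos: [0.4615, 0.2394, 0.1514]
eef_rot: [1.0, 0.018, -0.0, -0.0]
contact_force: [-0.6, 0.7, 0.3]
opening: -0.0
```

>>> carry_out([
  {"xyz": [0, -3, -30], "twist": 0},
  {"xyz": [0, 0, -30], "twist": 0},
  {"xyz": [0, 0, -30], "twist": 0},
  {"xyz": [0, 0, -24], "twist": 0},
  {"xyz": [0, 0, 0], "twist": 0},
  {"xyz": [0, 0, 0], "twist": 0},
])

```text
clock: 2.35
tcp_pos: [0.4618, 0.2372, 0.0386]
eef_rot: [1.0, 0.019, 0.001, -0.0]
contact_force: [-0.5, 0.2, 0.1]
opening: 0.0001
```

```bash
python3 - <<'E'
from h import *
for n in('top','side'): snap(n,'b')
a=cv2.imread('pics/b_top.png')[170:300,130:330]; b=cv2.imread('pics/b_side.png')[90:250,200:400]
cv2.imwrite('pics/b.png',np.vstack([cv2.resize(a,(400,260)),cv2.resize(b,(400,320))])) 
s=r.sense(); print(s['tcp_pos'],s['contact_force'])
E
```

```text
[0.46220628 0.23706863 0.03879715] [-0.29378387 -0.74384257 -0.85172865]
```

View pics/b.png

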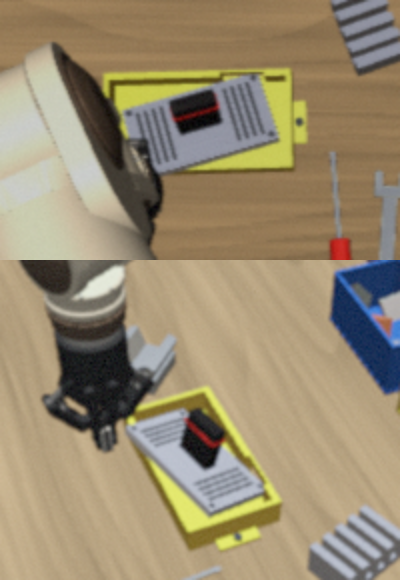

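The side view shows the fingers just off the plate's high side, beside the tray, with the handle clear of the gripper. I'll push gently along the tray's -y.

>>> carry_out([
  {"xyz": [5, 4, -1.5], "twist": 0},
  {"xyz": [5, 0.2, 0], "twist": 0},
  {"xyz": [4, 0.1, 0], "twist": 0},
  {"xyz": [4, 0.1, 0], "twist": 0},
  {"xyz": [4, 0.1, 0], "twist": 0},
  {"xyz": [4, 0.1, 0], "twist": 0},
  {"xyz": [0, 0, 0], "twist": 0},
])

```text
clock: 3.32
tcp_pos: [0.4879, 0.2409, 0.0357]
eef_rot: [1.0, 0.018, 0.0, 0.0]
contact_force: [0.0, 0.8, -0.3]
opening: 0.0002
```

```bash
cat > look.py <<'E'
from h import *
import sys
t=sys.argv[1]
s=r.sense(); print(s['tcp_pos'].round(4),s['contact_force'].round(1), T(s['tcp_pos']).round(1))
snap('side',t); snap('top',t)
a=cv2.imread(f'pics/{t}_top.png')[170:300,130:330]; b=cv2.imread(f'pics/{t}_side.png')[90:250,200:400]
cv2.imwrite(f'pics/{t}.png',np.vstack([cv2.resize(a,(400,260)),cv2.resize(b,(400,320))])) 
for n,box in(('top',(187,200,275,265)),('side',(258,155,335,222))):
    im=cv2.imread(f'pics/{t}_{n}.png'); Q=T(cloud(n,np.load(f'{t}_{n}.npy')))
    k,P,rect,bx=fitplate(im,Q,box,lo=8 if n=='top' else 12); print(n,k.round(3),rect[0],rect[1],round(rect[2],1))
E
python3 look.py c
```

```text
[0.4879 0.2409 0.0357] [ 0.   0.8 -0.3] [54.  69.8 35.7]
top [-4.0000e-03  2.9000e-01  3.1435e+01] (0.27463531494140625, 0.38837432861328125) (158.22625732421875, 89.79586029052734) 13.4
side [1.0000e-03 2.8700e-01 3.1306e+01] (-0.8881378173828125, 6.61737060546875) (166.422607421875, 108.8373031616211) 15.8
```

View pics/c.png

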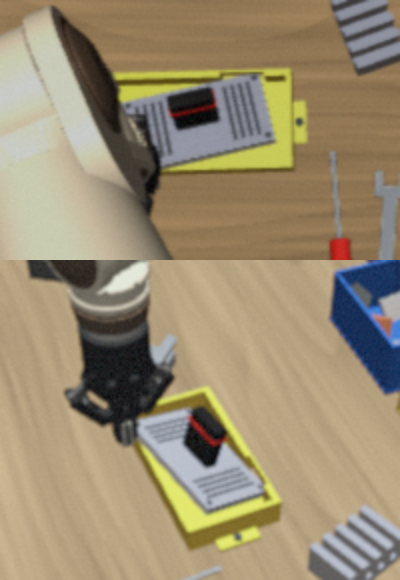

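Contact has been made and the skew is now about 13–14°, at low force. I'll continue, with the tip raised 1 mm.

>>> carry_out([
  {"xyz": [4, 0.1, 1], "twist": 0},
  {"xyz": [4, 0.1, 0], "twist": 0},
  {"xyz": [4, 0.1, 0], "twist": 0},
  {"xyz": [0, 0, 0], "twist": 0},
])

```text
clock: 3.92
tcp_pos: [0.5001, 0.2412, 0.0368]
eef_rot: [1.0, 0.018, 0.0, 0.0]
contact_force: [0.6, -0.2, -0.4]
opening: -0.0003
```

```bash
python3 look.py d
```

```text
[0.5001 0.2412 0.0368] [ 0.6 -0.2 -0.4] [53.9 57.6 36.8]
top [-2.9000e-02  3.3100e-01  3.1064e+01] (1.780181884765625, -3.2330551147460938) (156.65005493164062, 88.9249496459961) 7.4
side [-2.2000e-02  3.2700e-01  3.0958e+01] (2.593658447265625, 0.4740142822265625) (175.03961181640625, 105.54052734375) 17.9
```

View pics/d.png

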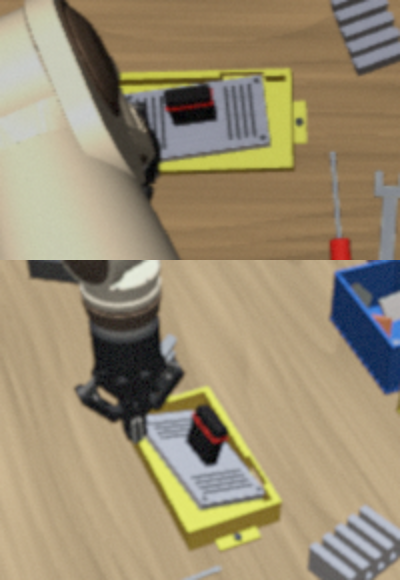

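The skew is down to 7° and forces are still near zero. Continuing.

>>> carry_out([
  {"xyz": [3, 0.1, 0.5], "twist": 0},
  {"xyz": [3, 0.1, 0], "twist": 0},
  {"xyz": [3, 0.1, 0], "twist": 0},
  {"xyz": [0, 0, 0], "twist": 0},
])

```text
clock: 4.53
tcp_pos: [0.509, 0.2415, 0.0373]
eef_rot: [1.0, 0.018, 0.0, 0.0]
contact_force: [0.1, -0.4, 0.1]
opening: -0.0
```

```bash
python3 look.py e
```

```text
[0.509  0.2415 0.0373] [ 0.1 -0.4  0.1] [53.9 48.7 37.3]
top [-3.00e-03  2.00e-03  1.52e+01] (2.3621978759765625, -1.0630035400390625) (153.728759765625, 90.4411849975586) 3.5
side [-0.0000e+00  2.0000e-03  1.5172e+01] (8.946815490722656, -3.234699249267578) (163.7268829345703, 93.34632873535156) 1.6
```

View pics/e.png

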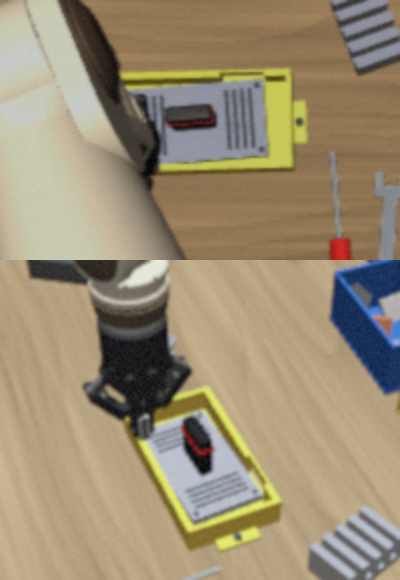

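The plate dropped flat: top height is 15 mm everywhere and the slope is about zero. Now I'll back off and rise clear.

>>> carry_out([
  {"xyz": [-20, 0, 5], "twist": 0},
  {"xyz": [-40, 0, 20], "twist": 0},
  {"xyz": [-30, 0, 45], "twist": 0},
  {"xyz": [-30, 20, 45], "twist": 0},
  {"xyz": [-30, 40, 20], "twist": 0},
  {"xyz": [-30, 40, 0], "twist": 0},
  {"xyz": [0, 40, 0], "twist": 0},
  {"xyz": [0, 0, 0], "twist": 0},
], hand=50)

```text
clock: 5.62
tcp_pos: [0.3279, 0.3835, 0.1719]
eef_rot: [1.0, 0.019, -0.0, -0.0]
contact_force: [-0.5, -0.2, -0.6]
opening: 0.0498
```

```bash
python3 look.py f; python3 - <<'E'
from h import *
im=cv2.imread('pics/f_top.png'); Q=T(cloud('top',np.load('f_top.npy')))
# handle top
s=(Q[...,2]>55)&(Q[...,2]<90)&(abs(Q[...,0])<60)&(abs(Q[...,1])<60)
H=Q[s]; top=H[H[:,2]>66]; print('handle',len(H),np.median(top,0),cv2.minAreaRect(top[:,:2].astype(np.float32)))
im=cv2.imread('pics/f_side.png'); Q=T(cloud('side',np.load('f_side.npy')))
s=(Q[...,2]>66)&(Q[...,2]<90)&(abs(Q[...,0])<60)&(abs(Q[...,1])<60); print('side',np.median(Q[s],0),cv2.minAreaRect(Q[s][:,:2].astype(np.float32)))
E
```

```text
[0.3279 0.3835 0.1719] [-0.5 -0.2 -0.6] [202.1 224.6 171.9]
top [-0.0000e+00  1.0000e-03  1.5201e+01] (5.5300140380859375, -1.118438720703125) (159.7946014404297, 90.30056762695312) 3.2
side [ 0.00e+00 -2.00e-03  1.51e+01] (8.704124450683594, -3.227283477783203) (164.95018005371094, 92.78799438476562) 1.3
handle 220 [ 4.80205801 -1.15277545 69.81721268] ((4.80415153503418, -0.7061300277709961), (48.611141204833984, 18.06269073486328), 3.662799119949341)
side [ 5.37622832  0.18157615 69.56081378] ((8.083930969238281, -0.10097980499267578), (54.374393463134766, 19.10249900817871), 4.186678886413574)
```

View pics/f.png

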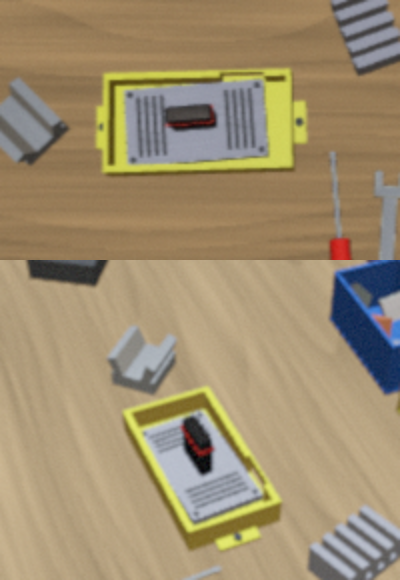

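The plate lies flat in the tray, still turned a degree or three within the clearance. I'll measure its yaw against the tray's more precisely from the picture before I touch the handle.

```bash
python3 - <<'E'
from h import *
def proj(n,u,v,z):
    m,Rm,p=cam(n); ray=np.stack([(u-m['cx'])/m['fx'],(v-m['cy'])/m['fy'],np.ones_like(u)],-1)@Rm.T
    return T(p+ray*((z-p[2])/ray[:,2])[:,None])
for n in('top','side'):
    im=cv2.imread(f'pics/f_{n}.png'); Q=T(cloud(n,np.load(f'f_{n}.npy'))); hsv=cv2.cvtColor(im,cv2.COLOR_BGR2HSV)
    base=(abs(Q[...,2]-15.5)<7)&(abs(Q[...,0]-5)<95)&(abs(Q[...,1])<55)&(hsv[...,1]<110)
    g=cv2.morphologyEx(base.astype(np.uint8),cv2.MORPH_CLOSE,np.ones((3,3)))
    v,u=np.nonzero(g); P=proj(n,u.astype(float),v.astype(float),0.016)
    out=[]
    for sgn in(1,-1):
        X=[];Y=[]
        for x in range(-60,72,3):
            s=abs(P[:,0]-x)<2.5
            if s.sum()>5: X.append(x); Y.append((sgn*P[s,1]).max()*sgn)
        X=np.array(X);Y=np.array(Y); ok=np.ones(len(X),bool)
        for _ in range(3):
            k=np.polyfit(X[ok],Y[ok],1); ok=abs(Y-np.polyval(k,X))<1.5
        out.append((np.degrees(np.arctan(k[0])).round(2),k[1].round(1),ok.sum(),len(X)))
    print(n,'long edges',out)
    ex=[]
    for sgn in(1,-1):
        X=[];Y=[]
        for y in range(-36,37,3):
            s=abs(P[:,1]-y)<2.5
            if s.sum()>5: X.append(y); Y.append((sgn*P[s,0]).max()*sgn)
        X=np.array(X);Y=np.array(Y);ok=np.ones(len(X),bool)
        for _ in range(3):
            k=np.polyfit(X[ok],Y[ok],1); ok=abs(Y-np.polyval(k,X))<1.5
        ex.append((np.degrees(-np.arctan(k[0])).round(2),k[1].round(1),ok.sum()))
    print('short',ex)
    # tray outer rim yaw at z=.034
    y=(hsv[...,0]>22)&(hsv[...,0]<38)&(hsv[...,1]>120)&(Q[...,2]>26)&(Q[...,2]<42)&(abs(Q[...,0])<115)&(abs(Q[...,1])<65)
    v,u=np.nonzero(y); P=proj(n,u.astype(float),v.astype(float),0.034)
    for sgn in(1,-1):
        X=[];Y=[]
        for x in range(-95,96,4):
            s=abs(P[:,0]-x)<3
            if s.sum()>3: X.append(x); Y.append((sgn*P[s,1]).max()*sgn)
        X=np.array(X);Y=np.array(Y);ok=np.ones(len(X),bool)
        for _ in range(3):
            k=np.polyfit(X[ok],Y[ok],1); ok=abs(Y-np.polyval(k,X))<1.5
        print('tray',sgn,np.degrees(np.arctan(k[0])).round(2),k[1].round(1),ok.sum())
E
```

```text
top long edges [(np.float64(2.25), np.float64(43.2), np.int64(39), 44), (np.float64(3.35), np.float64(-45.1), np.int64(36), 44)]
short [(np.float64(3.59), np.float64(83.8), np.int64(24)), (np.float64(3.02), np.float64(-74.1), np.int64(25))]
tray 1 0.18 56.8 48
tray -1 -0.0 -56.3 48
side long edges [(np.float64(0.31), np.float64(42.4), np.int64(44), 44), (np.float64(2.72), np.float64(-49.0), np.int64(30), 44)]
short [(np.float64(3.67), np.float64(86.8), np.int64(24)), (np.float64(2.35), np.float64(-76.7), np.int64(21))]
tray 1 0.11 58.4 47
tray -1 0.22 -55.9 48
```

```bash
python3 - <<'E'
from h import *
for t,tc in(('c',(54,69.8,35.7)),('b',(51,95.7,38.7))):
    Q=T(cloud('side',np.load(f'{t}_side.npy'))); D=Q-np.array(tc)
    for h in range(2,90,6):
        s=(abs(D[...,0])<25)&(abs(D[...,1])<80)&(abs(D[...,2]-h)<3)
        if t=='c': s&=(Q[...,1]>66) | (Q[...,2]>60)
        if s.sum()>2: print(t,h,'y',D[s][:,1].min().round(1),D[s][:,1].max().round(1),'x',D[s][:,0].min().round(1),D[s][:,0].max().round(1),s.sum())
c=cv2.imread('pics/b_side.png')[110:180,200:290]; cv2.imwrite('pics/b_z.png',cv2.resize(c,None,fx=8,fy=8,interpolation=cv2.INTER_CUBIC))
E
```

```text
c 2 y -3.8 7.4 x -10.3 -5.6 9
c 8 y -2.3 13.8 x -11.1 -3.8 11
c 14 y -2.8 15.0 x -11.4 4.4 18
c 20 y -3.0 15.0 x -13.0 3.7 17
c 26 y -10.2 15.3 x -11.2 6.7 22
c 32 y -10.6 13.6 x -14.5 -2.6 19
c 38 y -18.6 16.2 x -10.8 8.5 23
c 44 y -26.5 31.4 x -13.4 12.6 37
c 50 y -35.4 33.6 x -13.7 15.0 76
c 56 y -40.3 39.1 x -12.8 11.9 100
c 62 y -43.1 45.0 x -14.7 12.2 56
c 68 y -48.0 47.5 x -17.1 12.4 72
c 74 y -52.7 53.7 x -18.1 8.1 78
c 80 y -56.5 61.3 x -17.6 7.6 70
c 86 y -58.8 62.9 x -17.5 9.2 117
b 2 y -79.2 8.0 x -24.9 23.8 144
b 8 y -63.9 14.3 x -24.4 18.7 127
b 14 y -39.5 14.7 x -16.0 11.6 35
b 20 y -11.8 15.4 x -11.8 2.9 27
b 26 y -11.2 15.6 x -10.9 6.2 20
b 32 y -10.9 15.0 x -11.7 4.9 24
b 38 y -14.0 16.3 x -11.1 5.5 21
b 44 y -27.8 31.8 x -12.6 4.5 41
b 50 y -32.6 34.3 x -12.6 14.3 70
b 56 y -35.6 38.4 x -15.3 14.6 100
b 62 y -40.8 47.3 x -14.4 12.9 63
b 68 y -48.9 49.4 x -17.1 10.8 76
b 74 y -54.3 55.6 x -17.4 13.1 88
b 80 y -54.6 57.5 x -16.9 0.2 68
b 86 y -59.6 62.5 x -17.3 14.3 113
```

View pics/b_z.png

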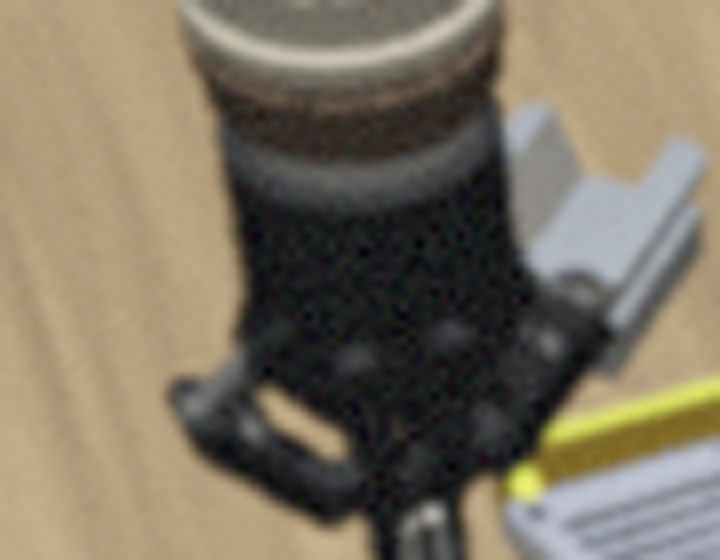

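The yaw is about 3° relative to the tray, which is the limit the tray's own clearance allows. The plate lies flat at its seated height, so the seating is done, and the aligned grip will take out the rest. Next I'll move above the handle at tray (5,-1), world (560,194).

>>> carry_out([
  {"xyz": [40, -30, 0], "twist": 0},
  {"xyz": [40, -30, 0], "twist": 0},
  {"xyz": [40, -30, 0], "twist": 0},
  {"xyz": [40, -30, 0], "twist": 0},
  {"xyz": [40, -35, 0], "twist": 0},
  {"xyz": [32, -34, -10], "twist": 0},
  {"xyz": [0, 0, -20], "twist": 0},
  {"xyz": [0, 0, -10], "twist": 0},
  {"xyz": [0, 0, 0], "twist": 0},
], hand=50)

```text
clock: 6.85
tcp_pos: [0.56, 0.1921, 0.1319]
eef_rot: [1.0, 0.018, -0.001, 0.0]
contact_force: [0.4, -0.5, 0.2]
opening: 0.0496
```

```bash
python3 look.py g
```

```text
[0.56   0.1921 0.1319] [ 0.4 -0.5  0.2] [  2.7  -0.5 131.9]
top [ 2.000e-03 -2.000e-03  1.532e+01] (-32.4388542175293, -4.202152252197266) (83.9756088256836, 92.00939178466797) 3.6
side [-0.     0.    15.135] (7.847320556640625, -2.9804725646972656) (166.84149169921875, 92.61461639404297) 1.3
```

View pics/g.png

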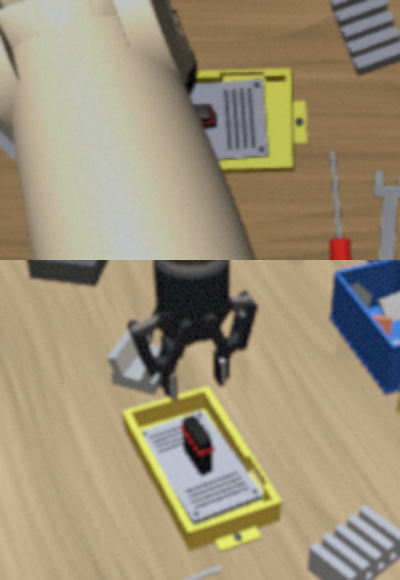

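The open fingers are above the handle, straddling it across its thickness. I'll go down to TCP z of about 28 mm, then close.

>>> carry_out([
  {"xyz": [0, 2, -25], "twist": 0},
  {"xyz": [0, 0, -25], "twist": 0},
  {"xyz": [0, 0, -25], "twist": 0},
  {"xyz": [0, 0, -19], "twist": 0},
  {"xyz": [0, 0, -10], "twist": 0},
  {"xyz": [0, 0, 0], "twist": 0},
])

```text
clock: 7.7
tcp_pos: [0.5605, 0.1946, 0.0282]
eef_rot: [1.0, 0.018, -0.0, 0.0]
contact_force: [0.3, 0.5, 0.4]
opening: 0.0503
```

>>> carry_out([
  {"xyz": [0, 0, 0], "twist": 0},
  {"xyz": [0, 0, 0], "twist": 0},
  {"xyz": [0, 0, 0], "twist": 0},
  {"xyz": [0, 0, 0], "twist": 0},
  {"xyz": [0, 0, 0], "twist": 0},
  {"xyz": [0, 0, 0], "twist": 0},
], hand=0)

```text
clock: 8.45
tcp_pos: [0.5614, 0.1947, 0.0295]
eef_rot: [1.0, 0.018, 0.001, -0.0]
contact_force: [-0.3, 0.6, 6.9]
opening: 0.0172
```

```bash
python3 look.py h
```

```text
[0.5614 0.1947 0.0295] [-0.3  0.6  6.9] [ 5.3 -2.  29.5]
top [-3.0000e-03  3.0000e-03  1.5148e+01] (-44.34736251831055, -1.4083175659179688) (60.41267395019531, 90.0993881225586) 0.8
side [-1.0000e-03  3.0000e-03  1.5093e+01] (7.968269348144531, -3.5137100219726562) (163.24945068359375, 92.1341781616211) 0.1
```

View pics/h.png

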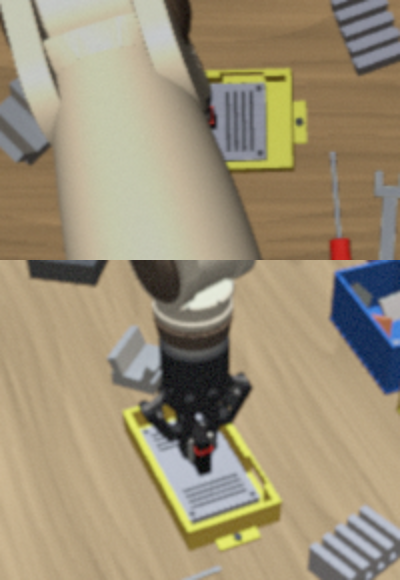

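The grip closed at 17 mm and the plate came square with the tray, within 1°. Lifting gently.

>>> carry_out([
  {"xyz": [0, 0, 4], "twist": 0},
  {"xyz": [0, 0, 6], "twist": 0},
  {"xyz": [0, 0, 10], "twist": 0},
  {"xyz": [0, 0, 15], "twist": 0},
  {"xyz": [0, 0, 20], "twist": 0},
  {"xyz": [0, 0, 20], "twist": 0},
  {"xyz": [0, 0, 20], "twist": 0},
  {"xyz": [0, 0, 10], "twist": 0},
  {"xyz": [0, 0, 0], "twist": 0},
])

```text
clock: 9.68
tcp_pos: [0.561, 0.1947, 0.1342]
eef_rot: [1.0, 0.018, 0.001, -0.0]
contact_force: [-0.3, 0.6, -5.0]
opening: 0.0172
```

```bash
python3 - <<'E'
from h import *
s=r.sense(); print(s['tcp_pos'],s['contact_force'],s['opening'])
for n in('top','side'): snap(n,'i')
for n in('top','side'):
    im=cv2.imread(f'pics/i_{n}.png'); W=cloud(n,np.load(f'i_{n}.npy'))*1000
    g=(abs(W[...,2]-24)<8)&(abs(W[...,0]-576)<140)&(abs(W[...,1]+200)<160)&(im.max(2)<75)
    nn,l,st,c=cv2.connectedComponentsWithStats(g.astype(np.uint8)); k=1+st[1:,4].argmax()
    v,u=np.nonzero(l==k); m,Rm,p=cam(n)
    ray=np.stack([(u-m['cx'])/m['fx'],(v-m['cy'])/m['fy'],np.ones(len(u))],-1)@Rm.T
    P=p*1000+ray*((24-p[2]*1000)/ray[:,2])[:,None]
    print(n,len(u),cv2.minAreaRect(P[:,:2].astype(np.float32)),np.median(W[l==k][:,2]))
im=cv2.imread('pics/i_side.png'); cv2.imwrite('pics/i.png',im)
E
```

```text
[0.56104725 0.19470092 0.13423106] [-0.25167068  0.5921073  -4.98781042] 0.01715363336323488
top 6849 ((574.9646606445312, -199.31874084472656), (160.28668212890625, 238.44981384277344), 8.583341598510742) 23.339460310486835
side 8728 ((573.241455078125, -200.2949676513672), (160.44216918945312, 238.84002685546875), 8.452369689941406) 22.65441855564432
```

View pics/i.png

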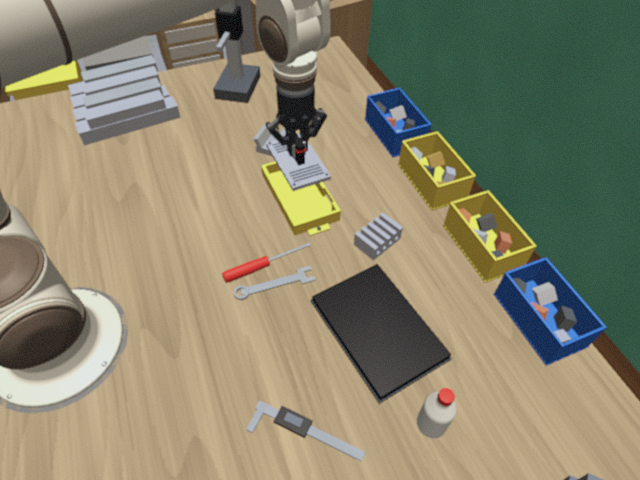

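The plate is held level, at 5 N of weight. Both cameras put the granite's centre at about (574.5,-200), long axis at 98.5° (the plate is at 92.0°). Carrying it over.

>>> carry_out([
  {"xyz": [0, -10, 5], "twist": 0},
  {"xyz": [0, -20, 5], "twist": 0},
  {"xyz": [1, -30, 0], "twist": 0},
  {"xyz": [1, -35, 0], "twist": 0.01},
  {"xyz": [1, -35, 0], "twist": 0.01},
  {"xyz": [1, -35, 0], "twist": 0.01},
  {"xyz": [1, -35, 0], "twist": 0.01},
  {"xyz": [1, -35, 0], "twist": 0.01},
  {"xyz": [1, -35, 0], "twist": 0.01},
  {"xyz": [1, -35, 0], "twist": 0.01},
])

```text
clock: 11.02
tcp_pos: [0.568, -0.1129, 0.1436]
eef_rot: [0.999, 0.053, 0.0, 0.0]
contact_force: [0.8, 0.5, -4.1]
opening: 0.0172
```

>>> carry_out([
  {"xyz": [1, -30, 0], "twist": 0.01},
  {"xyz": [1, -25, 0], "twist": 0.01},
  {"xyz": [1, -20, 0], "twist": 0.01},
  {"xyz": [1, -10, -10], "twist": 0.01},
  {"xyz": [1.5, -4, -20], "twist": 0.003},
  {"xyz": [0, 0, -10], "twist": 0},
  {"xyz": [0, 0, 0], "twist": 0},
  {"xyz": [0, 0, 0], "twist": 0},
])

```text
clock: 12.02
tcp_pos: [0.5744, -0.199, 0.1037]
eef_rot: [0.997, 0.075, 0.0, 0.0]
contact_force: [0.9, 0.5, -4.1]
opening: 0.0172
```

```bash
cat > look2.py <<'E'
from h import *
import sys
t=sys.argv[1]
s=r.sense(); print(s['clock'],s['tcp_pos'].round(4),s['contact_force'].round(1),s['opening'],np.degrees(2*np.arctan2(s['eef_rot'][1],s['eef_rot'][0])))
for n in('side','top'): snap(n,t)
for n in('side','top'):
    im=cv2.imread(f'pics/{t}_{n}.png'); W=cloud(n,np.load(f'{t}_{n}.npy'))*1000; hsv=cv2.cvtColor(im,cv2.COLOR_BGR2HSV)
    pm=(hsv[...,1]<75)&(hsv[...,2]>80)&(abs(W[...,0]-575)<120)&(abs(W[...,1]+200)<125)&(W[...,2]>28)&(W[...,2]<s['tcp_pos'][2]*1000+20)
    P=W[pm]; ok=np.ones(len(P),bool)
    for tt in(15,6,4,4):
        A=np.c_[P[:,:2],np.ones(len(P))]; k=np.linalg.lstsq(A[ok],P[ok,2],rcond=None)[0]; ok=abs(P[:,2]-A@k)<tt
    v,u=np.nonzero(pm); u=u[ok].astype(float);v=v[ok].astype(float); m,Rm,p=cam(n); z=np.median(P[ok,2])
    ray=np.stack([(u-m['cx'])/m['fx'],(v-m['cy'])/m['fy'],np.ones(len(u))],-1)@Rm.T
    q=p*1000+ray*((z-p[2]*1000)/ray[:,2])[:,None]
    print(n,'slope',k[:2].round(3),'z',z.round(1),cv2.minAreaRect(q[:,:2].astype(np.float32)),len(u))
a=cv2.imread(f'pics/{t}_top.png')[160:300,310:510]; b=cv2.imread(f'pics/{t}_side.png')[200:440,270:510]
cv2.imwrite(f'pics/{t}.png',np.hstack([cv2.resize(a,(400,280)),cv2.resize(b,(280,280))])) 
E
python3 look2.py j
```

```text
12.025 [ 0.5744 -0.199   0.1037] [ 0.9  0.5 -4.1] 0.01723693608102267 8.576246759927084
side slope [0.002 0.001] z 88.9 ((571.9854736328125, -196.51651000976562), (91.50505828857422, 161.5064697265625), 8.95089340209961) 2609
top slope [-0.003 -0.002] z 89.7 ((567.4442138671875, -158.9105682373047), (89.84220123291016, 80.76235961914062), 8.671948432922363) 1259
```

View pics/j.png

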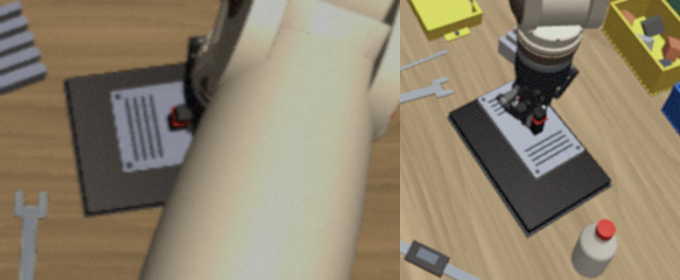

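The plate is level, yaw 8.7° against the granite's 8.5°, and the centre needs about 2.5 mm more in -y. Contact is expected at TCP z of about 49.5 mm, so I'll come down to about 4 mm above it.

>>> carry_out([
  {"xyz": [0, -2.5, -15], "twist": 0},
  {"xyz": [0, 0, -15], "twist": 0},
  {"xyz": [0, 0, -10], "twist": 0},
  {"xyz": [0, 0, -6], "twist": 0},
  {"xyz": [0, 0, -4], "twist": 0},
  {"xyz": [0, 0, 0], "twist": 0},
  {"xyz": [0, 0, 0], "twist": 0},
])

```text
clock: 13.0
tcp_pos: [0.5744, -0.202, 0.0537]
eef_rot: [0.997, 0.074, 0.0, 0.0]
contact_force: [0.0, -1.2, -4.3]
opening: 0.0171
```

>>> carry_out([
  {"xyz": [0, 0, -1], "twist": 0},
  {"xyz": [0, 0, -1], "twist": 0},
  {"xyz": [0, 0, -0.5], "twist": 0},
  {"xyz": [0, 0, 0], "twist": 0},
])

```text
clock: 13.5
tcp_pos: [0.5741, -0.2019, 0.0507]
eef_rot: [0.997, 0.074, -0.0, -0.0]
contact_force: [0.6, -0.5, -4.3]
opening: 0.0172
```

>>> carry_out([
  {"xyz": [0, 0, -0.5], "twist": 0},
  {"xyz": [0, 0, -0.5], "twist": 0},
  {"xyz": [0, 0, 0], "twist": 0},
])

```text
clock: 13.88
tcp_pos: [0.5741, -0.2019, 0.0497]
eef_rot: [0.997, 0.074, -0.0, -0.0]
contact_force: [0.2, -0.2, -4.6]
opening: 0.0173
```

```bash
python3 look2.py k
```

```text
13.875 [ 0.5741 -0.2019  0.0497] [ 0.2 -0.2 -4.6] 0.01725399630481498 8.53763181867771
side slope [ 0.001 -0.001] z 34.9 ((571.65185546875, -199.2969970703125), (91.66178131103516, 161.22811889648438), 8.884498596191406) 2421
top slope [-0.003  0.003] z 35.6 ((566.8544921875, -161.56239318847656), (89.83036041259766, 79.60379791259766), 9.13328742980957) 1116
```

>>> carry_out([
  {"xyz": [1, 0, -0.4], "twist": 0},
  {"xyz": [0, 0, -0.4], "twist": 0},
  {"xyz": [0, 0, 0], "twist": 0},
])

```text
clock: 14.35
tcp_pos: [0.5753, -0.202, 0.0495]
eef_rot: [0.997, 0.074, 0.0, 0.0]
contact_force: [-2.4, -0.0, 1.7]
opening: 0.0174
```

The weight is now on the granite: the force went from -4.6 to +1.7 N. Releasing.

>>> carry_out([
  {"xyz": [0, 0, 0], "twist": 0},
  {"xyz": [0, 0, 0], "twist": 0},
  {"xyz": [0, 0, 0], "twist": 0},
  {"xyz": [0, 0, 0], "twist": 0},
  {"xyz": [0, 0, 0], "twist": 0},
  {"xyz": [0, 0, 0], "twist": 0},
], hand=50)

```text
clock: 15.1
tcp_pos: [0.5752, -0.2019, 0.049]
eef_rot: [0.997, 0.074, 0.0, 0.0]
contact_force: [0.6, -0.5, -0.4]
opening: 0.0502
```

>>> carry_out([
  {"xyz": [0, 0, 10], "twist": 0},
  {"xyz": [0, 0, 20], "twist": 0},
  {"xyz": [0, 0, 30], "twist": 0},
  {"xyz": [0, 0, 35], "twist": 0},
  {"xyz": [0, 0, 35], "twist": 0},
  {"xyz": [-25, 25, 20], "twist": 0},
  {"xyz": [-40, 40, 0], "twist": 0},
  {"xyz": [-40, 40, 0], "twist": 0},
  {"xyz": [-40, 40, 0], "twist": 0},
  {"xyz": [-20, 30, 0], "twist": 0},
])

```text
clock: 16.35
tcp_pos: [0.4085, -0.0258, 0.2002]
eef_rot: [0.997, 0.074, 0.001, 0.0]
contact_force: [1.1, 1.2, -0.3]
opening: 0.0503
```

>>> carry_out([
  {"xyz": [-20, 40, 0], "twist": 0},
  {"xyz": [-10, 40, 0], "twist": 0},
  {"xyz": [0, 40, 0], "twist": 0},
  {"xyz": [0, 40, 0], "twist": 0},
  {"xyz": [0, 30, 0], "twist": 0},
  {"xyz": [0, 0, 0], "twist": 0},
  {"xyz": [0, 0, 0], "twist": 0},
])

```text
clock: 17.23
tcp_pos: [0.3801, 0.1628, 0.1995]
eef_rot: [0.997, 0.075, 0.0, 0.0]
contact_force: [0.5, -0.7, 0.1]
opening: 0.0502
```

```bash
python3 look2.py l
```

```text
17.225 [0.3801 0.1628 0.1995] [ 0.5 -0.7  0.1] 0.050176103886491255 8.561529913152878
side slope [0.001 0.001] z 34.7 ((572.7672119140625, -199.34426879882812), (91.64749908447266, 161.24327087402344), 8.85226821899414) 3018
top slope [-0.002 -0.001] z 35.4 ((574.3494873046875, -201.5388641357422), (89.83927154541016, 160.43519592285156), 8.904109954833984) 2276
```

View pics/l_top.png

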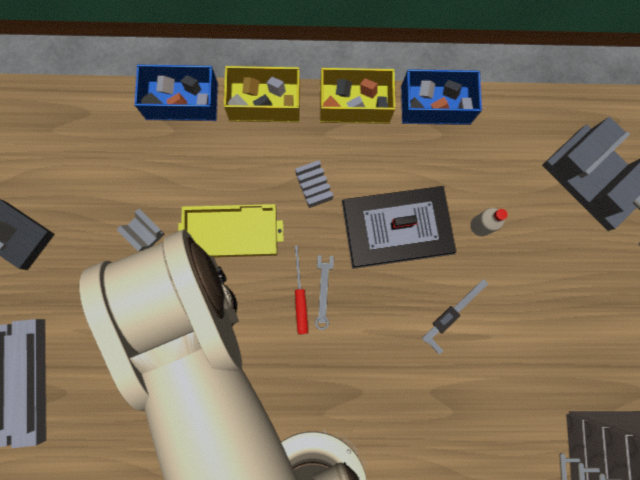

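View pics/l_side.png

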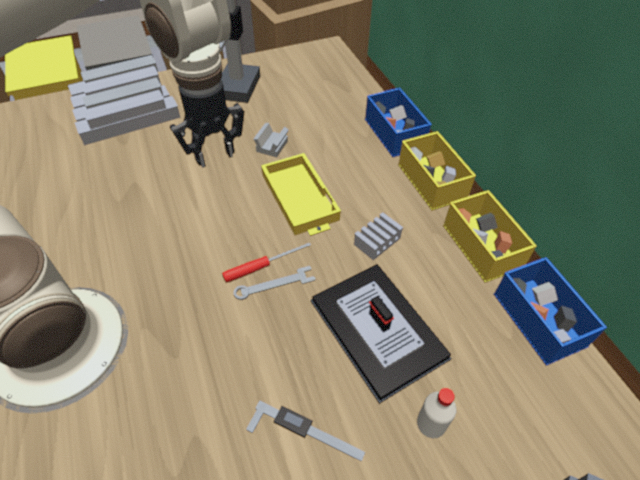

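The plate lies flat in the middle of the granite, around (402,223) in the top view. It is within about 2 mm of centre, with 0.4° of yaw difference. The bystanders are at their original pixels and the arm is clear of everything, so I'm handing in.

```bash
python3 -c "
from cell import r
print(r.finish_job())"
```

```text
the job is handed in; nothing more can be done
None
```

The plate is lying flat in the middle of the granite, long side along the granite's long side, and the job was handed in at about 17 s of the 51 s allowed.

- **Straightening:** I pushed the plate's high side towards the tray's -y with shut fingers held just above the rim. It turned and dropped flat into the tray, with the handle untouched. Readings between pushes stayed near 1 N.
- **Lifting and placing:** I gripped the handle across its thickness, lifted the plate, carried it over and set it down, with 1.7 N on the tool after contact. I then opened the fingers, rose straight up and moved away.

**Last checks:**
- **Position:** the plate's centre is within about 2 mm of the granite's centre in both cameras.
- **Yaw:** it differs from the granite's by about 0.4°.
- **Flatness:** the slope is about zero, and the plate's top reads 35 mm against an expected 36 mm. The depth readings run about 1 mm low.
- **Bystanders:** by eye in the pictures, they are where they started.

**Less than perfect:** after dropping flat, and before I touched the handle, the plate still sat about 3° off the tray's yaw. That is about as far as the tray's side clearance lets it turn, so I counted it as seated. The aligned grip then squared it to within about 1°. The side camera's reading of the 3° was scattered, from 0.3° to 3.7° depending on the edge.

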